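# Pack the machined blocks of a rack kit into the tray

### The job

Pack the four machined pine blocks upright in the plywood tray in one row, crosswise, working from the steel-capped corner: first the slotted block, pushed up into that corner, then the stepped one, the bored one and the one with the dowel, each pushed up close against the block before it and against the same long side of the tray. Set each one down flat and let go before fetching the next. Leave the two uncut blanks, the ear defenders and the tape measure where they are.

Things in the scene. Friction and masses are not known exactly. Their poses are not given: they have to be found in the camera images.
- slotted_block: Pine block 38 mm (its x) by 64 mm (its y) by 60 mm high, pale pine, about 75 g; origin at the centre of its underside, z up; stands upright on the bench at every start. An open slot 22 mm wide and 25 mm deep runs across the middle of its top, along its x (a U seen from the side); both 38 by 60 mm end faces (facing its +y and -y) are whole.
- stepped_block: Pine block 38 mm (its x) by 64 mm (its y) by 60 mm high, pale pine, about 75 g; origin at the centre of its underside, z up; stands upright on the bench at every start. One long top edge is cut away as a step along the whole 64 mm length: the +x side, 20 mm wide, is only 28 mm high; the -x side, 18 mm wide, keeps the full 60 mm.
- bored_block: Pine block 38 mm (its x) by 64 mm (its y) by 60 mm high, pale pine, about 75 g; origin at the centre of its underside, z up; stands upright on the bench at every start. A round blind hole 25 mm across and 35 mm deep is bored into the middle of its top.
- dowel_block: Pine block 38 mm (its x) by 64 mm (its y) by 60 mm high, pale pine, about 75 g; origin at the centre of its underside, z up; stands upright on the bench at every start (the body without its dowel). A round dowel 20 mm across stands upright from the middle of its top, 22 mm proud (top at 82 mm).
- blank_a: Plain uncut pine blank 38 mm (its x) by 64 mm (its y) by 60 mm high, pale pine, about 75 g; origin at the centre of its underside, z up; stands upright on the bench at every start; flat top, no hole, slot, step or dowel. Not part of the kit.
- blank_b: Second plain uncut pine blank, the same as the first: 38 mm (its x) by 64 mm (its y) by 60 mm high, pale pine, about 75 g; origin at the centre of its underside, z up; stands upright on the bench at every start. Not part of the kit.
- tray: Open plywood tray fixed to the bench, 190 (its x) by 106 mm outside, 174 by 90 mm inside; floor and walls 8 mm thick, wall tops 28 mm above the bench. Origin at the centre of its underside, z up. Dark steel angle caps its +x, +y corner (4 mm proud outside). The row runs from the +x end wall towards -x, along the +y side wall, each block's 64 mm length along the tray's y.
- tray_corner (a point): The inside corner, at floor level, of the tray's steel-capped corner: where the inner faces of the +x end wall and the +y long side wall meet the tray's floor; axes as the tray's, so the tray's inside lies towards -x and -y from here.
- ear_defenders: Yellow ear defenders with a black headband, about 180 mm (its y) by 150 mm (its x), 76 mm high, loose on the bench; origin at the bench under their middle. Bystander.
- tape_measure: Black and yellow tape measure, 65 by 38 mm, 62 mm high, loose on the bench beyond the blocks; origin at the centre of its underside. Bystander.
Things that resemble listed ones, but are neither listed nor needed, are in the scene too. What is shaped like the stepped_block but purple is not meant.

How it is judged:
By the outcome, as a careful person would: the job done as asked, in the order asked, and still so for the second after the job is handed in, with the robot touching nothing.
It also fails if it takes over 109 s, if anything falls off the work surface, if the arm or the gripper's body presses on something with over 40 N, if the wrist force passes 120 N, or if a joint passes its speed limit or range.

### The arm

A 6-joint arm with a two-finger parallel gripper is mounted at the origin on the work surface. World frame = base frame: x ahead of the robot, y to its left, z up, the work surface at z = 0. Lengths are in m, angles in rad, forces in N, time in s.
With the tool pointing down it reaches from about 0.325 to 0.85 m from the base axis. Payload 15.5 kg.
Tool frame: the origin (TCP) lies on the centre line of the jaws, within the pads' length; the fingertips stand 11 mm ahead of it and the grasp point (between the pads) lies 8 mm behind it; z points along the fingers, y is the line along which they close (so a half turn about z gives the same grasp; the last joint's range is limited). The gripper opens to 91 mm and grips with 3 to 60 N. Pads are 32 mm wide; open, the fingers measure 118 mm over their backs; the gripper's body (76 mm by 178 mm) begins 60 mm behind the grasp point.
Start: joints at [1.155, 0.494, 1.345, -0, 1.302, -0.096], TCP at [0.196, 0.593, 0.192] pointing down, gripper open.
Joint ranges: [-2.91, 2.91], [-0.82, 2.16], [0.22, 2.67], [-1.22, 4.37], [0.12, 2.79], [-3.08, 3.08]. Speed limits (rad/s): [1.89, 1.89, 2.57, 3.01, 3.01, 3.01].

### API

Orientations are given as a rotation vector (axis times angle).
In Python, from workcell import robot gives the robot as it stands. Calls block until the motion is done:
- robot.move_pose(position, orientation): joint-space move of the TCP to a pose.
- robot.move_l(position, max_speed=0.15, rotation=None, f_stop=None): straight line of the TCP; rotation=None keeps the orientation; max_speed is the mean speed in m/s. With f_stop (N) it stops when the force on the tool has changed by that much, and returns True; else False.
- robot.goto_joints(angles): joint-space move.
- robot.let_go() and robot.grasp(f_grip=None): open the fingers fully, or close them until they stop; f_grip is the grip in N (None keeps the last).
- robot.dwell(seconds).
- robot.solve_ik(position, orientation): joint angles nearest the present ones, or None.
- robot.observe(): the state.
- robot.get_image(name): name is "scene" or "top" or "wrist"; returns the picture (400x640x3 uint8, red, green, blue); there is no depth.
- robot.camera_info(name): a dict with "fx", "fy", "cx", "cy" (pixels), "R" (3x3) and "t" (3): a world point X has camera coordinates R X + t. Camera axes: x right, y down, z forward; pixel columns grow to the right and rows downward; lengths in m; the calibration is good to about 2 mm. A picture is of the moment at which its call begins: read the wrist's pose just before it. camera_info takes no time and is no camera call; for the wrist camera it gives the pose at the moment of the call.
A pose or a line that the arm cannot do raises robot.IKError and nothing moves.
- robot.hand_in(): hands the job in; it is judged then, once.
The state is a dict: "clock": time; "qpos": joint angles; "dq": joint speeds; "joint_torque": joint torques, N m; "tcp_pos": TCP position; "eef_rot": TCP orientation; "ft_force": force on the tool from outside, world axes, zero at the start; "torque": the same for the moment, N m; "width": opening from 0.0 (shut) to 1.0 (fully open); "finger_force": force on a finger pad.
Only numpy, scipy, OpenCV 4.12 (cv2) and the standard library are available. Lean on these libraries where they do the work, as an engineer would, in place of code of your own. Each camera call takes 0.05 s, during which the arm holds its last target. There are 200 camera calls.

## Working session

There is one attempt and no reset: what is moved stays moved. The work goes in short steps, each a Python script; the robot and the scene stay as the last script left them, time stands still between calls to the robot, and variables do not carry over. Pictures are saved under pics/ and viewed, at most 14 in all, crops included, and the job is handed in when it is done.

```bash
mkdir -p pics; ls
python3 - <<'E'
from workcell import robot
import cv2,numpy as np
for n in ["scene","top"]:
    im=robot.get_image(n); cv2.imwrite(f"pics/{n}0.png",cv2.cvtColor(im,cv2.COLOR_RGB2BGR))
    c=robot.camera_info(n); print(n,{k:np.round(v,4).tolist() for k,v in c.items()})
    print("campos",-np.array(c["R"]).T@np.array(c["t"]))
c=robot.camera_info("wrist");print({k:np.round(v,4).tolist() for k,v in c.items()})
print(robot.observe())
E
```

```text
pics
scene {'fx': 460.9045, 'fy': 460.9045, 'cx': 314.1383, 'cy': 210.0538, 'R': [[0.0842, 0.9964, 0.0025], [0.7182, -0.0589, -0.6933], [-0.6907, 0.0602, -0.7206]], 't': [-0.0842, -0.3709, 1.3606]}
campos [ 1.21327268 -0.01978807  0.72351569]
top {'fx': 422.828, 'fy': 422.828, 'cx': 319.9438, 'cy': 194.5798, 'R': [[0.0277, -0.9996, 0.0039], [-0.9808, -0.0279, -0.1929], [0.1929, 0.0015, -0.9812]], 't': [0.0153, 0.559, 0.9562]}
campos [0.36344462 0.02951195 1.04604427]
{'fx': 320.5663, 'fy': 320.5663, 'cx': 320.7522, 'cy': 202.195, 'R': [[0.3148, 0.9491, 0.0001], [0.9216, -0.3057, 0.2391], [0.227, -0.0752, -0.971]], 't': [-0.6251, -0.027, 0.3898]}
{'clock': 0.1, 'qpos': array([ 1.15551218e+00,  4.94140608e-01,  1.34606148e+00, -7.75387375e-06,
        1.30247949e+00, -9.55112164e-02]), 'dq': array([-0.00147697, -0.00200852, -0.00092746, -0.00104039, -0.00031741,
       -0.0005116 ]), 'joint_torque': array([ 3.42672131e-03, -8.80233407e+01, -3.82547808e+01,  7.09856325e-02,
        4.83814382e-02, -2.04129663e-05]), 'tcp_pos': array([0.19633134, 0.59298735, 0.19188834]), 'eef_rot': array([-5.00114873e-01, -3.10125842e+00,  1.65782153e-03]), 'ft_force': array([ 0.82368461, -0.74081607,  0.1639444 ]), 'torque': array([-0.04039832, -0.0305314 , -0.0377713 ]), 'finger_force': 0.0, 'width': 1.000011950261337}
```

View pics/scene0.png

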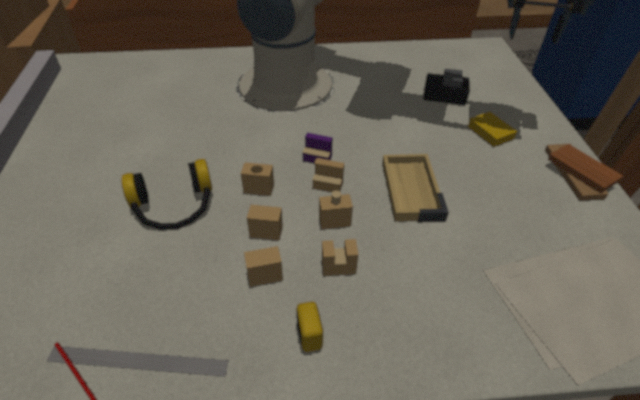

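View pics/top0.png

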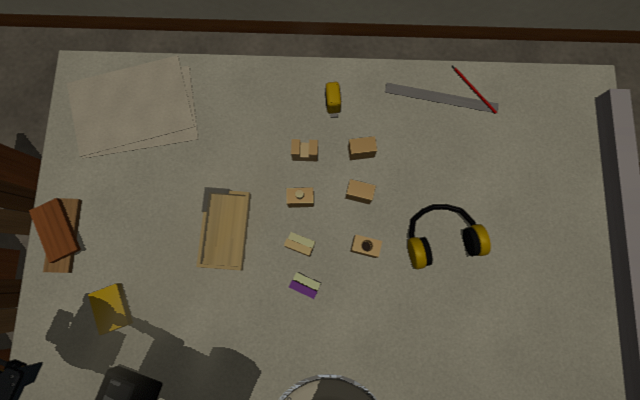

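The scene picture shows the slotted block at (340,257), the dowel block at (336,210), the stepped one at (328,175) and the bored one at (258,178). The purple look-alike is at (318,148), the blanks are at (265,220) and (264,264), and the tray is at (415,187) with its steel corner at (432,212). In the top picture these are slotted (305,149), dowel (300,196), stepped (300,243), bored (366,245), purple (305,285), blanks (362,147) and (361,190), and the tray with its steel corner at (213,192), towards world +x,+y.

Next come two closer wrist views.

```bash
cat > h.py <<'E'
from workcell import robot
import cv2,numpy as np
from scipy.spatial.transform import Rotation as Ro
def rot(yaw):  # tool down, closing line (tool y) along world y turned by yaw
    return (Ro.from_euler('z',yaw)*Ro.from_rotvec([0,-np.pi,0])).as_rotvec()
def ray(c,px):
    R=np.array(c["R"]);t=np.array(c["t"])
    px=np.atleast_2d(px).astype(float)
    d=np.c_[(px[:,0]-c["cx"])/c["fx"],(px[:,1]-c["cy"])/c["fy"],np.ones(len(px))]@R
    return -R.T@t,d
def plane(c,px,z):
    o,d=ray(c,px); return o+d*((z-o[2])/d[:,2])[:,None]
def tri(c1,p1,c2,p2):
    out=[]
    o1,d1=ray(c1,p1);o2,d2=ray(c2,p2)
    for a,b in zip(d1,d2):
        s=np.linalg.lstsq(np.c_[a,-b],o2-o1,rcond=None)[0]
        A=o1+s[0]*a;B=o2+s[1]*b; out.append(np.r_[(A+B)/2,np.linalg.norm(A-B)])
    return np.array(out)
def proj(c,X):
    q=np.array(c["R"])@np.array(X)+np.array(c["t"]); return np.array([c["fx"]*q[0]/q[2]+c["cx"],c["fy"]*q[1]/q[2]+c["cy"]])
E
python3 - <<'E'
from h import *
import pickle
c=robot.camera_info("top")
for n,p in dict(slot=(305,147),dowel=(300,197),step=(300,243),bored=(366,245),bA=(362,147),bB=(361,190)).items(): print(n,plane(c,p,.06).round(3))
print("tray corners",plane(c,[(208,192),(250,193),(242,269),(201,268)],.028).round(3).tolist())
cs={}
for i,(x,y) in enumerate([(.46,.16),(.46,.02)]):
    robot.move_pose([x,y,.24],rot(0)); robot.dwell(.2)
    cs[i]=robot.camera_info("wrist"); im=robot.get_image("wrist"); cv2.imwrite(f"pics/w{i}.png",cv2.cvtColor(im,cv2.COLOR_RGB2BGR))
pickle.dump(cs,open("cs.pkl","wb")); o=robot.observe(); print(o["clock"],o["qpos"],o["tcp_pos"])
E
```

```text
slot [[0.674 0.071 0.06 ]]
dowel [[0.55  0.078 0.06 ]]
step [[0.441 0.074 0.06 ]]
bored [[ 0.441 -0.079  0.06 ]]
bA [[ 0.678 -0.068  0.06 ]]
bB [[ 0.571 -0.066  0.06 ]]
tray corners [[0.562, 0.306, 0.028], [0.563, 0.203, 0.028], [0.379, 0.211, 0.028], [0.378, 0.308, 0.028]]
3.0667 [-8.45764616e-02  2.09704693e-01  1.66096017e+00  7.24626079e-05
  1.27095327e+00 -1.65682988e+00] [0.46005089 0.02083728 0.23997512]
```

View pics/w0.png

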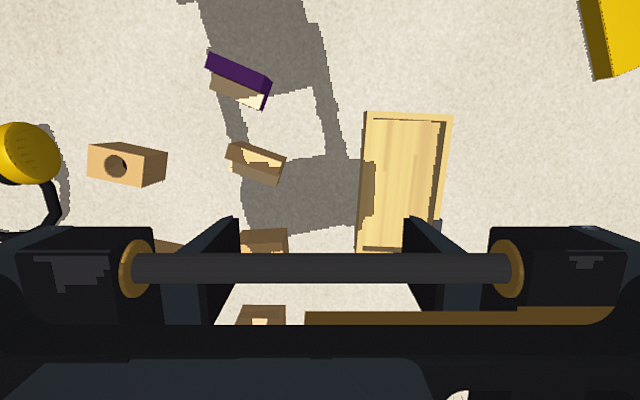

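View pics/w1.png

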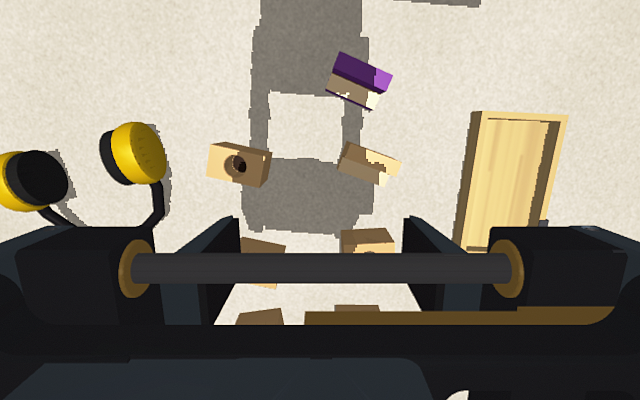

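The wrist views show the bored block at (127,165) and (238,165), the stepped one at (256,162) and (368,163), and the purple one above it. The tray's left end is visible, but the gripper hides the lower half. A half-turned wrist will show the far blocks and the steel corner.

Run:
```python
from h import *
import pickle
cs=pickle.load(open("cs.pkl","rb"))
for i,(x,y) in zip((2,3),[(.44,.06),(.44,.2)]):
    robot.move_pose([x,y,.24],rot(np.pi)); robot.dwell(.2)
    cs[i]=robot.camera_info("wrist"); im=robot.get_image("wrist"); cv2.imwrite(f"pics/w{i}.png",cv2.cvtColor(im,cv2.COLOR_RGB2BGR))
pickle.dump(cs,open("cs.pkl","wb")); o=robot.observe(); print(o["clock"],o["qpos"],o["tcp_pos"])
```

```text
7.0167 [ 3.01319112e-01  2.43547285e-01  1.61324722e+00 -6.97121418e-05
  1.28472202e+00  1.87353255e+00] [0.44018658 0.19918786 0.24006958]
```

View pics/w2.png

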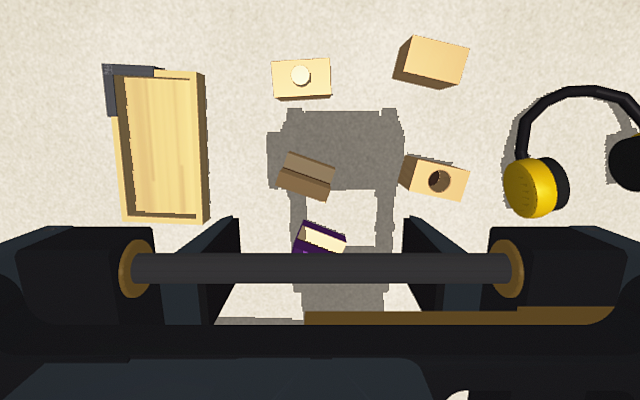

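View pics/w3.png

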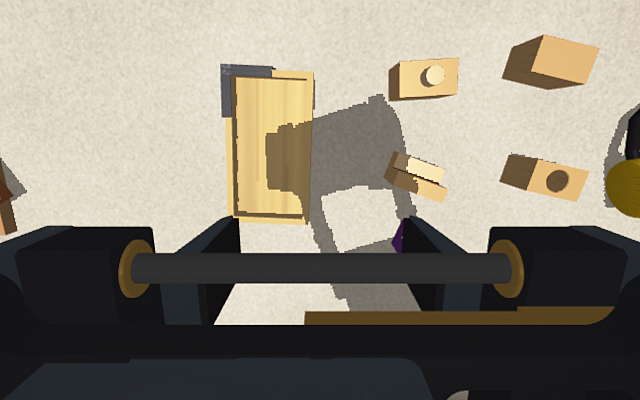

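The steel corner shows at (115,85) in the first half-turned view and (232,82) in the second. The dowel block is at (300,75)/(432,76), the stepped one at (306,175)/(418,175) and the bored one at (438,180)/(556,180). The slotted block lies beyond the top edge, so I'll take two more views for it and then magnified crops.

```bash
cat >> h.py <<'E'
def crop(f,x0,y0,w,h,k):
    im=cv2.resize(cv2.imread(f)[y0:y0+h,x0:x0+w],None,fx=k,fy=k,interpolation=cv2.INTER_CUBIC)
    for i in range(0,w,10): cv2.putText(im,str(x0+i),(i*k,8),0,.3,(0,0,255),1) if i%20==0 else 0; cv2.line(im,(i*k,0),(i*k,h*k),(255,200,0),1) if i%10==0 else 0
    for j in range(0,h,10): cv2.putText(im,str(y0+j),(0,j*k+4),0,.3,(0,0,255),1) if j%20==0 else 0; cv2.line(im,(0,j*k),(w*k,j*k),(255,200,0),1)
    return im
E
python3 - <<'E'
from h import *
import pickle
cs=pickle.load(open("cs.pkl","rb"))
X=[.674,.071,.06]
for i,(x,y) in zip((4,5),[(.56,.13),(.56,.03)]):
    robot.move_pose([x,y,.22],rot(np.pi)); robot.dwell(.2)
    cs[i]=robot.camera_info("wrist"); im=robot.get_image("wrist"); cv2.imwrite(f"pics/w{i}.png",cv2.cvtColor(im,cv2.COLOR_RGB2BGR)); print(proj(cs[i],X))
pickle.dump(cs,open("cs.pkl","wb")); print(robot.observe()["clock"])
p=[np.clip(proj(cs[i],X).astype(int)-[50,35],0,[539,329]) for i in (4,5)]
v=lambda *a:np.vstack(a); H=lambda *a:np.hstack(a)
cv2.imwrite("pics/B.png",v(H(crop("pics/w4.png",*p[0],100,70,4),crop("pics/w5.png",*p[1],100,70,4)),H(crop("pics/w2.png",250,40,100,70,4),crop("pics/w3.png",375,40,100,70,4))))
cv2.imwrite("pics/C.png",v(H(crop("pics/w2.png",260,140,100,70,4),crop("pics/w3.png",370,140,100,70,4)),H(crop("pics/w2.png",390,140,100,70,4),crop("pics/w3.png",495,140,100,70,4))))
cv2.imwrite("pics/A.png",H(crop("pics/w2.png",90,55,130,180,3),crop("pics/w3.png",205,55,130,180,3)))
E
```

```text
[378.71833879  76.75269808]
[282.77775133  77.10856432]
8.6167
```

View pics/B.png

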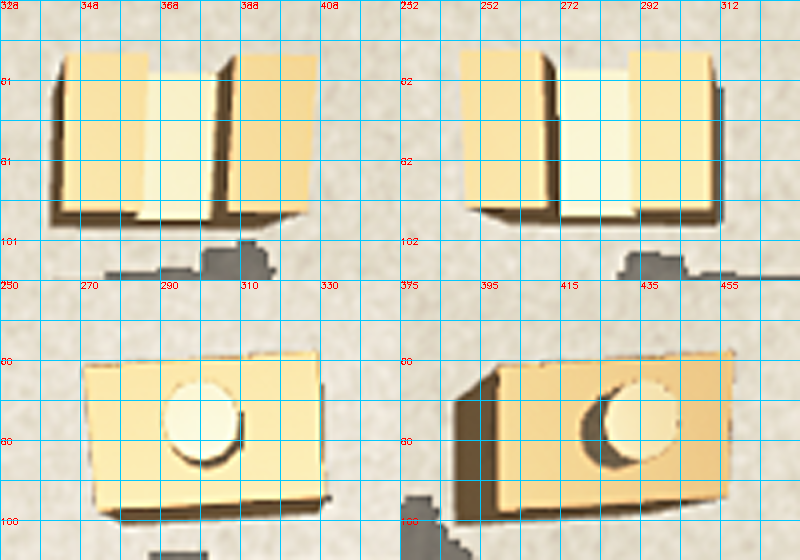

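View pics/C.png

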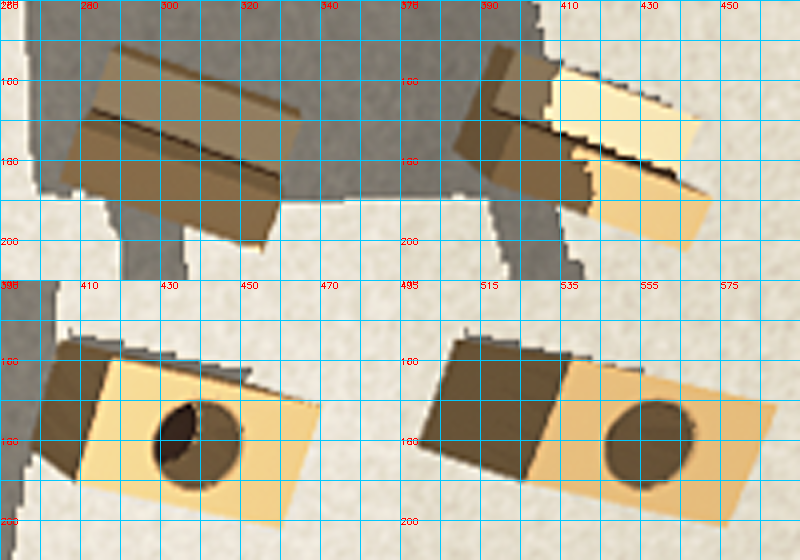

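View pics/A.png

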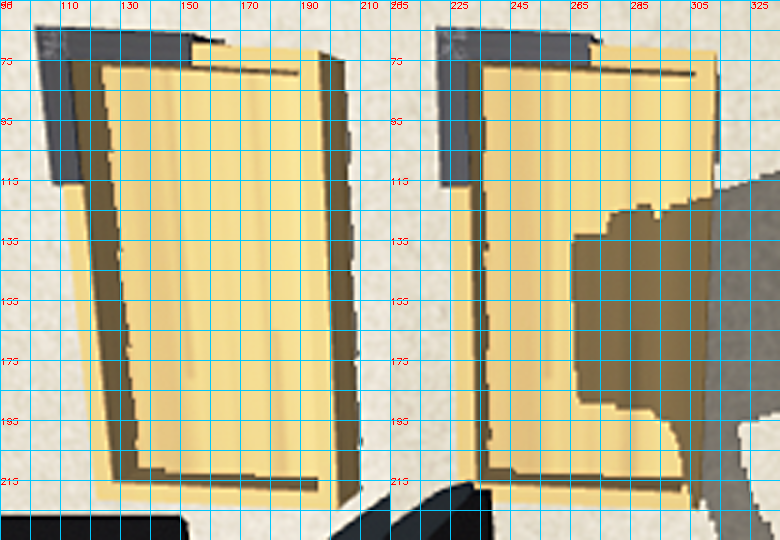

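The crops confirm the choice: U-slot, dowel, pine-coloured step (low side away, towards +x) and bore. I'll use their top-face corners and the tray's inner rim for triangulation.

Run:
```python
from h import *
import pickle
cs=pickle.load(open("cs.pkl","rb"))
P=dict(
slot=(4,[(344.25,54),(407.25,54.75),(404.75,94),(343,93.5)],5,[(247,54.5),(310,55.5),(310,93.75),(248.75,94)],.06),
dowel=(2,[(271,61.5),(329.5,58),(331.25,94.25),(274.25,98.25)],3,[(399.5,61.5),(458.75,58),(456.75,94.25),(399.25,98.25)],.06),
step=(2,[(280,170.5),(330,188.25),(325.75,202.5),(275.5,184.5)],3,[(398.25,171),(447.5,188.75),(441.75,202.5),(392.5,184.5)],.06),
bored=(2,[(418,159.25),(470,171.25),(460.25,201.75),(409,190.5)],3,[(537.5,160),(589,171.25),(576.75,201.75),(526.5,190.5)],.06),
tray=(2,[(113.3,75.7),(189.3,79),(196,218.3),(127.7,215.7)],3,[(231.7,76.7),(306.7,79.3),(302.3,218.3),(234.3,216.3)],.028),
floor=(2,[(123.7,77)],3,[(236,77.3)],.008))
for n,(a,p,b,q,z) in P.items():
    T=tri(cs[a],p,cs[b],q); print(n,"tri z",T[:,2].round(4),"gap",T[:,3].max().round(4),"mean",T[:,:3].mean(0).round(4))
    Q=(plane(cs[a],p,z)+plane(cs[b],q,z))/2
    if len(Q)<4: print(Q.round(4)); continue
    s=np.linalg.norm(Q-np.roll(Q,-1,0),axis=1)
    e=(Q[0]-Q[1]+Q[3]-Q[2])[:2]; f=(Q[0]-Q[3]+Q[1]-Q[2])[:2]
    print("  c",Q.mean(0).round(4),"sides",s.round(4),"yaw y-edge",np.degrees(np.arctan2(-e[0],e[1])).round(2),"x-edge",np.degrees(np.arctan2(f[1],f[0])).round(2),"corner0",Q[0].round(4))
```

```text
slot tri z [0.0593 0.0595 0.0598 0.0578] gap 0.0006 mean [0.6765 0.0751 0.0591]
  c [0.6763 0.075  0.06  ] sides [0.0643 0.0376 0.0645 0.0383] yaw y-edge -0.4 x-edge -0.49 corner0 [0.6957 0.107  0.06  ]
dowel tri z [0.0602 0.0615 0.0597 0.0593] gap 0.0001 mean [0.5555 0.0816 0.0602]
  c [0.5555 0.0816 0.06  ] sides [0.0636 0.0373 0.0635 0.038 ] yaw y-edge 3.43 x-edge 2.94 corner0 [0.5726 0.1143 0.06  ]
step tri z [0.0578 0.0602 0.0593 0.0576] gap 0.0007 mean [0.4346 0.0817 0.0587]
  c [0.4348 0.0818 0.06  ] sides [0.0628 0.0178 0.0637 0.0174] yaw y-edge -19.95 x-edge -18.27 corner0 [0.4538 0.1086 0.06  ]
bored tri z [0.0587 0.0601 0.0605 0.0607] gap 0.0011 mean [ 0.4415 -0.0792  0.06  ]
  c [ 0.4415 -0.0792  0.06  ] sides [0.0635 0.0375 0.0637 0.0373] yaw y-edge -12.44 x-edge -11.76 corner0 [ 0.4666 -0.052   0.06  ]
tray tri z [0.0322 0.0299 0.0301 0.0306] gap 0.0008 mean [0.4744 0.2643 0.0307]
  c [0.4743 0.2652 0.028 ] sides [0.0895 0.1726 0.0895 0.1728] yaw y-edge -2.12 x-edge -2.62 corner0 [0.5623 0.306  0.028 ]
floor tri z [0.0111] gap 0.0001 mean [0.5635 0.3044 0.0111]
[[0.5639 0.3057 0.008 ]]
```

Every top plane triangulates within 2 mm of 60 mm, side lengths match 38×64 (18 for the step), and the tray's inside is 89.5×172.7 mm. The tray yaw is −2.4° and the corner is near (0.5625, 0.306). Packing the slotted block first.

```bash
cat >> h.py <<'E'
YT=np.radians(-2.4); U=np.array([np.cos(YT),np.sin(YT),0]); V=np.array([-np.sin(YT),np.cos(YT),0]); C=np.array([.5627,.3058,0])
GZ=.037
def intray(): d=robot.observe()["tcp_pos"]-C; return (np.array([d@U,d@V,d[2]])*1000).round(1)
def pack(xy,yaw,slotx,gx=0.,gap=.005):
    """xy: grasp point, gx: grasp offset along block x from its centre; slotx: block-centre distance from the end wall"""
    r=rot(np.pi+np.radians(yaw)); rt=rot(np.pi+YT)
    robot.move_pose([*xy,.17],r); robot.move_l([*xy,GZ],.2)
    robot.grasp(25); o=robot.observe(); print("width mm",o["width"]*91,"ff",o["finger_force"])
    robot.move_l([*xy,.16],.2)
    p=C-(slotx+gap-gx)*U-(.032+gap)*V
    robot.move_pose([*p[:2],.16],rt)
    robot.move_l([*p[:2],GZ+.008+.004],.15)
    print("down",robot.move_l([*p[:2],GZ+.008-.004],.02,f_stop=3),intray())
    z=robot.observe()["tcp_pos"][2]+.0008
    q=robot.observe()["tcp_pos"]; q[2]=z; robot.move_l(q,.02)
    a=q+.014*U; print("x",robot.move_l(a,.02,f_stop=5),intray())
    q=robot.observe()["tcp_pos"]; q[2]=z
    print("y",robot.move_l(q+.014*V,.02,f_stop=5),intray())
    q=robot.observe()["tcp_pos"]; q[2]=z
    print("x2",robot.move_l(q+.006*U,.02,f_stop=5),intray())
    q=robot.observe()["tcp_pos"]; q[2]=z-.004
    print("down",robot.move_l(q,.02,f_stop=3),intray(),robot.observe()["ft_force"].round(1))
    robot.let_go(); q=robot.observe()["tcp_pos"]; q[2]=.16; robot.move_l(q,.2); print("clock",robot.observe()["clock"])
E
python3 - <<'E'
from h import *
pack((.6764,.075),-.45,.019)
o=robot.get_image("scene"); cv2.imwrite("pics/s1.png",cv2.cvtColor(o,cv2.COLOR_RGB2BGR)[120:260,300:480])
im=cv2.imread("pics/s1.png"); cv2.imwrite("pics/s1.png",cv2.resize(im,None,fx=4,fy=4,interpolation=cv2.INTER_CUBIC))
E
```

```text
width mm 62.79256509426824 ff 25.000636875629425
down True [-23.3 -36.7  45.2]
x True [-17.3 -36.9  45.6]
y True [-18.2 -36.4  45.2]
x2 True [-17.8 -36.4  45.3]
down True [-17.5 -36.5  43.8] [ 0.5 -0.1  4.6]
clock 16.2333
```

View pics/s1.png

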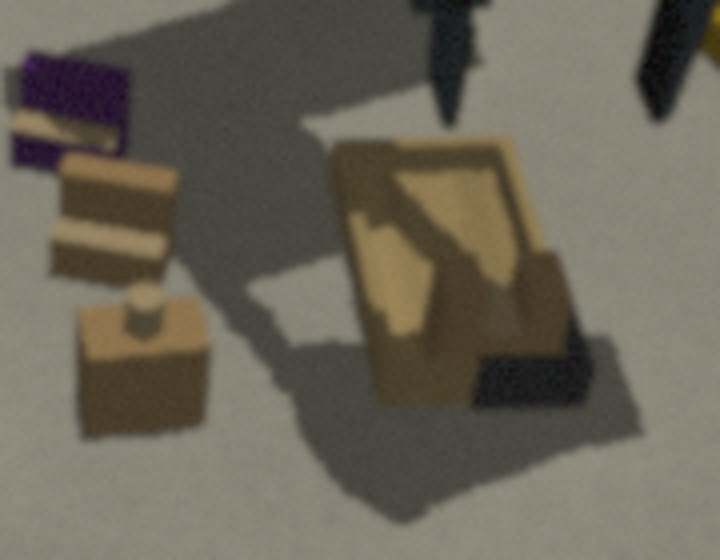

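The picture shows the slotted block in the steel corner's end. However, the y push stopped after only 0.5 mm, triggered by the x force relaxing, so about 4.5 mm of gap remains at the long side. I'll regrasp, mend it, and back off before each later push.

```bash
python3 - <<'E'
s=open("h.py").read()
i=s.index("    a=q+.014*U"); j=s.index("    robot.let_go(); q=")
s=s[:i]+"    seat(z)\n"+s[j:]
s=s.replace('def pack(','''def seat(z):
    def push(d,f,n):
        q=robot.observe()["tcp_pos"]; q[2]=z
        print(n,robot.move_l(q+.014*d,.025,f_stop=f),intray(),robot.observe()["ft_force"].round(1))
    def back(d):
        q=robot.observe()["tcp_pos"]; q[2]=z; robot.move_l(q-.002*d,.02); robot.dwell(.15)
    push(U,5,"x"); back(U); push(V,5,"y"); back(V); push(U,6,"x2"); push(V,11,"y2")
    q=robot.observe()["tcp_pos"]; q[2]=z-.0015; robot.move_l(q,.02); print("rest",intray(),robot.observe()["ft_force"].round(1))
def pack(''')
open("h.py","w").write(s)
E
python3 - <<'E'
from h import *
q=robot.observe()["tcp_pos"]; q[2]=.045; robot.move_l(q,.2); robot.grasp(25); print(intray())
q[2]=.0458; robot.move_l(q,.02); robot.dwell(.1)
seat(.0458); robot.let_go(); q=robot.observe()["tcp_pos"]; q[2]=.16; robot.move_l(q,.2); print("clock",robot.observe()["clock"])
E
```

```text
[-18.6 -36.7  45.5]
x True [-18.1 -36.9  45.6] [-2.5  0.7  6.6]
y True [-20.3 -31.7  45.6] [ 1.  -2.7  4.2]
x2 True [-19.6 -33.8  45.7] [-3.  1.  7.]
y2 True [-19.9 -31.6  45.6] [ 0.3 -5.2  6.9]
rest [-19.6 -31.8  45.3] [-5.2 -4.2 17.4]
clock 21.45
```

```bash
cat >> h.py <<'E'
def look(name,x=.44,y=.2,box=(200,40,150,110),k=5):
    robot.move_pose([x,y,.24],rot(np.pi)); robot.dwell(.2)
    c=robot.camera_info("wrist"); im=robot.get_image("wrist"); cv2.imwrite("pics/raw.png",cv2.cvtColor(im,cv2.COLOR_RGB2BGR))
    cv2.imwrite(f"pics/{name}.png",crop("pics/raw.png",*box,k)); import pickle; pickle.dump(c,open(f"{name}.pkl","wb"))
E
python3 -c "
from h import *
look('t1',.44,.26)"
```

```text
(no output)
```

View pics/t1.png

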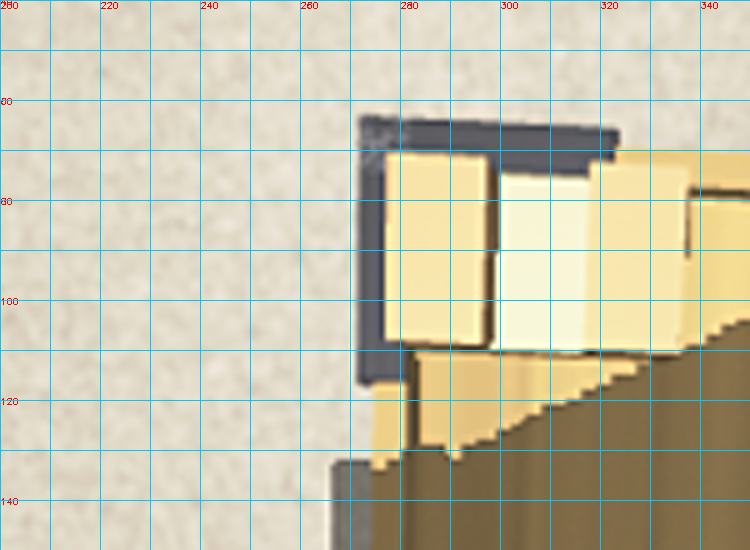

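```bash
cat >> h.py <<'E'
def trayxy(name,px,z):
    import pickle
    d=plane(pickle.load(open(f"{name}.pkl","rb")),px,z)-C; return np.c_[d@U,d@V].round(4)*1000
E
python3 -c "
from h import *
print(trayxy('t1',[(277,70.4),(338,73),(336,110.4),(277,108)],.068), trayxy('t1',[(300,74.5),(317.5,75.3)],.028), trayxy('t1',[(281,118)],.028),trayxy('t1',[(272,63)],.028))"
```

```text
[[ -0.5   0.8]
 [ -0.5 -64. ]
 [-38.8 -63.9]
 [-38.9   0.5]] [[  1.9 -21. ]
 [  1.8 -41.7]] [[-48.8   0.8]] [[13.2 12.1]]
```

The block is flush with the long side (within 0.5 mm) but about 1–2 mm short of the end wall, because the backing-off dragged it back. I'll reseat it slightly lifted, without backing off and with higher stop thresholds instead.

```bash
cat >> h.py <<'E'
def seat(z):
    q=robot.observe()["tcp_pos"]; q[2]=z; robot.move_l(q,.02); robot.dwell(.15); q0=robot.observe()["tcp_pos"]
    def push(d,f,n):
        q=robot.observe()["tcp_pos"]; q[2]=z
        print(n,robot.move_l(q+.014*d,.025,f_stop=f),intray(),robot.observe()["ft_force"].round(1))
    push(U,6,"x"); push(V,12,"y"); push(U,14,"x2")
    q=robot.observe()["tcp_pos"]; q[2]=z-.004; print("down",robot.move_l(q,.02,f_stop=14),intray(),robot.observe()["ft_force"].round(1))
E
sed -i 's/+.0008$/+.0018/; s/robot.grasp(25)/robot.grasp(40)/' h.py
python3 - <<'E'
from h import *
p=C-.0195*U-.0318*V
robot.move_pose([*p[:2],.16],rot(np.pi+YT)); robot.move_l([*p[:2],.0455],.2); robot.grasp(40); print(robot.observe()["ft_force"])
seat(.0475); robot.let_go(); q=robot.observe()["tcp_pos"]; q[2]=.16; robot.move_l(q,.2); print("clock",robot.observe()["clock"])
look('t2',.44,.26)
E
```

```text
[0.27084519 0.3836804  0.9263839 ]
x False [ -5.8 -31.9  47.4] [-0.8 -0.6  0.2]
y False [ -5.8 -17.9  47.4] [0.9 0.5 0.1]
x2 False [  8.1 -18.   47.4] [ 0.1 -0.5 -0.5]
down True [  9.3 -17.5  46.7] [-1.  -2.  10.4]
clock 29.8083
```

View pics/t2.png

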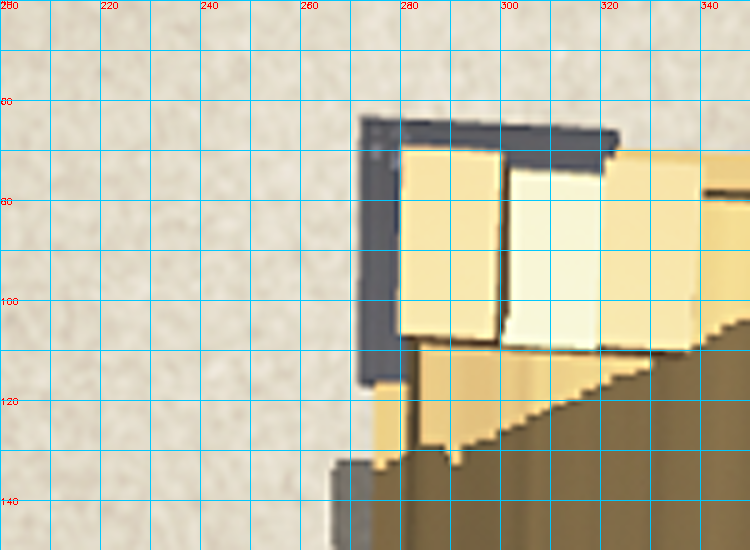

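Run:
```python
from h import *
Q=trayxy('t2',[(280,69.4),(340.4,72),(338.4,110.4),(279,107.4)],.068); print(Q,Q.mean(0))
m=Q.mean(0)/1000
p=C+m[0]*U+m[1]*V
robot.move_pose([*p[:2],.16],rot(np.pi+YT)); robot.move_l([*p[:2],.0455],.2); robot.grasp(25); o=robot.observe(); print(o["clock"],o["width"]*91,o["finger_force"],o["ft_force"],intray())
```

```text
[[  0.8  -2.2]
 [  0.9 -66.4]
 [-38.5 -66.4]
 [-38.   -1.5]] [-18.7   -34.125]
32.8667 47.78014390321272 26.976839898861726 [ -1.15705587 -24.97413182  29.33972097] [-17.5 -36.5  47.3]
```

Run:
```python
from h import *
o=robot.get_image("scene"); a=cv2.resize(o[60:260,330:510,::-1],None,fx=2.7,fy=2.7,interpolation=cv2.INTER_CUBIC)
w=robot.get_image("wrist")[150:350,180:460,::-1]
cv2.imwrite("pics/d.png",a)
o=robot.observe(); print(o["width"]*91,o["finger_force"],o["ft_force"])
```

```text
47.95724585148478 26.963955081632776 [ -1.580684   -24.70268427  29.45547527]
```

View pics/d.png

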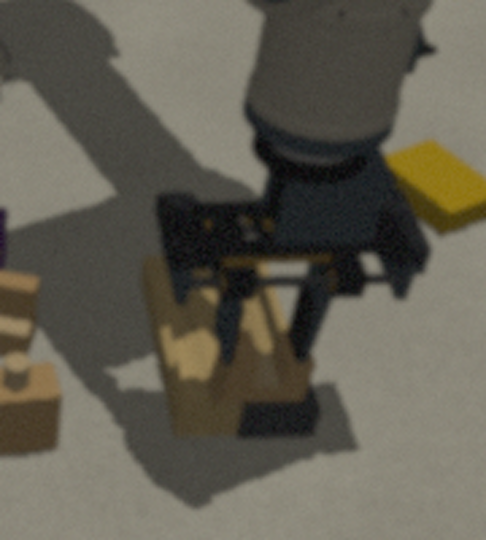

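The scene crop shows the gripper around the block in the corner, but the width of 48 mm and forces of about 25–29 N don't fit a good grip. I'll open gently and read the numbers.

Run:
```python
from h import *
def s(n): o=robot.observe(); print(n,round(o["clock"],2),"w",round(o["width"]*91,1),"ff",round(float(o["finger_force"]),1),"ft",o["ft_force"].round(1),intray())
s("now"); robot.let_go(); s("open"); robot.dwell(.3); s("open+")
```

```text
now 32.97 w 48.0 ff 27.0 ft [ -1.6 -24.7  29.5] [-17.6 -36.5  47.3]
open 33.77 w 90.8 ff 0.0 ft [ 0.3  0.2 -0.2] [-18.8 -34.1  45.3]
open+ 34.07 w 90.7 ff 0.0 ft [-0.6  0.7  0.2] [-18.7 -34.1  45.5]
```

Run:
```python
from h import *
def s(n): o=robot.observe(); print(n,round(o["clock"],2),"w",round(o["width"]*91,1),"ff",round(float(o["finger_force"]),1),"ft",o["ft_force"].round(1),intray())
def g():
    w=robot.get_image("wrist")[180:341,180:460,::-1]; c=robot.get_image("scene")[135:235,390:500,::-1]
    return np.vstack([cv2.resize(w,(400,230)),cv2.resize(c,(400,364),interpolation=cv2.INTER_CUBIC)])
a=g(); robot.grasp(6); s("g"); b=g(); cv2.imwrite("pics/e.png",np.clip(np.hstack([a,b]).astype(float)*1.5,0,255).astype(np.uint8))
```

```text
g 34.7 w 63.6 ff 6.0 ft [ 0.6 -1.   0.1] [-18.7 -34.1  45.5]
```

View pics/e.png

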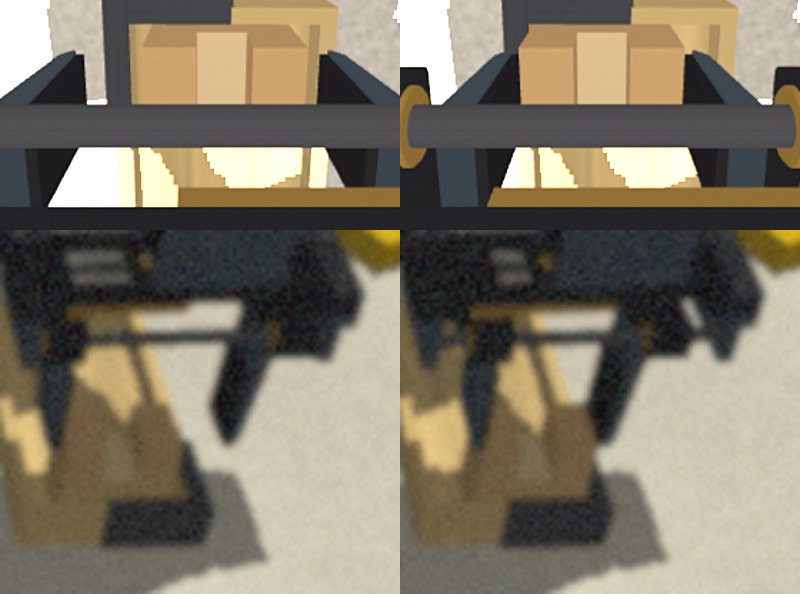

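At 6 N the grip is good (63.6 mm, both fingers straddling the whole ends). The fast, hard closing inside the tray is what upset the block. I'll close gently, tighten in steps, and reseat while checking the width.

```bash
cat >> h.py <<'E'
def s(n): o=robot.observe(); print(n,round(o["clock"],2),"w",round(o["width"]*91,1),"ff",round(float(o["finger_force"]),1),"ft",o["ft_force"].round(1),intray())
def seat(z,fs=(4,8,10)):
    q=robot.observe()["tcp_pos"]; q[2]=z; robot.move_l(q,.02); robot.dwell(.1); s("up")
    for d,f,n in zip((U,V,U),fs,"xyX"):
        q=robot.observe()["tcp_pos"]; q[2]=z
        r=robot.move_l(q+.012*d,.025,f_stop=f); s(n+str(r))
    q=robot.observe()["tcp_pos"]; q[2]=z-.0018; robot.move_l(q,.02); s("down")
E
python3 - <<'E'
from h import *
robot.grasp(15); s("g15"); seat(.047)
E
```

```text
g15 35.02 w 62.8 ff 15.0 ft [ 0.6 -0.5  1.5] [-18.7 -34.1  45.5]
up 35.37 w 62.9 ff 15.0 ft [ 0.7 -0.5 -1.4] [-18.7 -34.1  47. ]
xTrue 35.62 w 63.1 ff 15.0 ft [-1.5  0.7 -1. ] [-17.8 -34.3  46.4]
yTrue 35.91 w 62.8 ff 15.0 ft [ 0.7 -1.3  0.5] [-18.4 -31.5  46.2]
XTrue 36.17 w 63.3 ff 15.0 ft [-2.1  0.2  5.4] [-17.3 -31.7  45.9]
down 36.42 w 63.4 ff 15.0 ft [-3.7 -1.4 10.8] [-17.3 -31.7  45.7]
```

```bash
cat >> h.py <<'E'
C=C+.0012*U
def grip(f): robot.grasp(6); robot.grasp(f); s("grip")
def release(): robot.let_go(); q=robot.observe()["tcp_pos"]; q[2]=.16; robot.move_l(q,.2); s("released")
def pack(xy,yaw,slotx,gx=0.,gap=.005):
    robot.move_pose([*xy,.16],rot(np.pi+np.radians(yaw))); robot.move_l([*xy,GZ],.2); grip(20)
    robot.move_l([*xy,.15],.2); s("lifted")
    p=C-(slotx+gap-gx)*U-(.032+gap)*V
    robot.move_pose([*p[:2],.15],rot(np.pi+YT)); robot.move_l([*p[:2],.0485],.15)
    seat(.047)
E
python3 - <<'E'
from h import *
s("before"); release()
pack((.4348,.0818),-19.6,.057,-.010)
E
```

```text
before 36.42 w 63.4 ff 15.0 ft [-3.7 -1.4 10.8] [-18.5 -31.7  45.7]
released 37.76 w 91.1 ff 0.0 ft [-1.3 -0.6  0.3] [-19. -32. 159.]
grip 40.17 w 62.5 ff 20.0 ft [-0.5  0.7  7.6] [-119.3 -229.1   37.3]
lifted 40.89 w 62.3 ff 20.0 ft [-0.6 -0.2 -1.2] [-120.1 -229.2  149.3]
up 42.88 w 62.0 ff 20.0 ft [-0.8  1.5 -0.4] [-71.3 -37.   47.4]
xTrue 43.24 w 62.2 ff 20.0 ft [-3.1  0.4  2.2] [-65.  -37.2  46.8]
yTrue 43.6 w 62.3 ff 20.0 ft [-0.8 -2.5  0.6] [-65.9 -31.4  46.4]
XTrue 43.84 w 62.4 ff 20.0 ft [-2.9  1.2  6.3] [-65.9 -31.6  46.1]
down 44.09 w 62.5 ff 20.0 ft [-6.6 -3.7 15.5] [-66.3 -31.4  45.7]
```

```bash
cat >> h.py <<'E'
def last_x():
    q=robot.observe()["tcp_pos"]; q[2]=.0467; robot.move_l(q,.02); robot.dwell(.1); s("relax")
    r=robot.move_l(q+.010*U,.025,f_stop=8); s("X+"+str(r))
    q=robot.observe()["tcp_pos"]; q[2]=.0452; robot.move_l(q,.02); s("down")
E
python3 - <<'E'
from h import *
last_x(); release()
pack((.4415,-.0792),-12.1,.095); last_x()
E
```

```text
relax 44.44 w 62.5 ff 20.0 ft [-0.5 -2.5  0.3] [-66.1 -31.4  46.6]
X+True 44.67 w 61.8 ff 20.0 ft [-4.4  1.3  6. ] [-65.6 -31.6  46.4]
down 44.92 w 62.8 ff 20.0 ft [-6.6 -0.9 15.1] [-66.1 -31.6  45.7]
released 46.27 w 91.3 ff 0.0 ft [-0.7  0.6 -0.3] [-66.1 -31.8 159.2]
grip 49.13 w 62.9 ff 20.0 ft [-0.2 -0.1  7.6] [-105.9 -389.8   37.3]
lifted 49.85 w 62.7 ff 20.0 ft [-0.4  0.4 -1.3] [-106.7 -389.6  149.3]
up 52.35 w 62.7 ff 20.0 ft [-0.5 -0.  -1.3] [-99.2 -37.   47.4]
xTrue 52.67 w 62.9 ff 20.0 ft [-1.1  0.9 -1.2] [-95.1 -37.3  46.7]
yTrue 53.03 w 62.7 ff 20.0 ft [ 0.8 -2.5  0.8] [-95.7 -31.2  46.6]
XTrue 53.28 w 62.6 ff 20.0 ft [-0.4 -0.1 -1.7] [-95.1 -31.6  46. ]
down 53.53 w 62.9 ff 20.0 ft [-2.4 -2.4  7.9] [-95.1 -31.5  45.4]
relax 53.88 w 63.4 ff 20.0 ft [-0.8  0.4 -1.2] [-95.  -31.5  46.6]
X+True 54.1 w 62.4 ff 20.0 ft [-0.6  0.6 -0.5] [-95.  -31.8  46.2]
down 54.35 w 63.1 ff 20.0 ft [-2.2 -1.7  7.6] [-95.  -31.9  45.4]
```

Run:
```python
from h import *
release()
pack((.5555,.0816),3.2,.133); last_x(); release()
C0=C
import pickle
# numeric check pictures: high-resolution views of the row
robot.move_pose([.36,.20,.27],rot(np.pi)); robot.dwell(.2)
pickle.dump(robot.camera_info("wrist"),open("f1.pkl","wb")); cv2.imwrite("pics/f1.png",robot.get_image("wrist")[...,::-1])
pickle.dump(robot.camera_info("top"),open("f2.pkl","wb")); cv2.imwrite("pics/f2.png",robot.get_image("top")[...,::-1]); s("end")
```

```text
released 55.68 w 90.7 ff 0.0 ft [-0.8 -0.4 -0.1] [-95.5 -32.1 159.1]
grip 58.07 w 63.1 ff 20.0 ft [-0.7  0.5  7. ] [   1.3 -224.3   37.4]
lifted 58.78 w 62.5 ff 20.0 ft [-0.4 -0.  -1.1] [   0.3 -224.4  149.1]
up 60.88 w 62.7 ff 20.0 ft [ 0.2  0.7 -0.9] [-137.1  -37.    47.4]
xTrue 61.19 w 62.9 ff 20.0 ft [ 0.3 -0.1 -1. ] [-133.6  -37.3   46.7]
yTrue 61.55 w 62.8 ff 20.0 ft [ 0.5 -3.1 -0.4] [-134.2  -31.1   46.6]
XTrue 61.8 w 63.3 ff 20.0 ft [-0.7  0.3 -0.8] [-133.6  -31.5   46.1]
down 62.05 w 62.6 ff 20.0 ft [-2.1 -1.5  8.2] [-133.6  -31.5   45.4]
relax 62.4 w 63.2 ff 20.0 ft [ 0.1  0.3 -0.5] [-133.5  -31.4   46.6]
X+True 62.61 w 62.9 ff 20.0 ft [-0.4 -0.7 -1.7] [-133.6  -31.8   46.2]
down 62.86 w 63.0 ff 20.0 ft [-1.5 -1.3  8.5] [-133.6  -31.8   45.4]
released 64.19 w 91.1 ff 0.0 ft [ 0.6  0.4 -0.2] [-134.1  -32.1  159.2]
end 65.15 w 91.1 ff 0.0 ft [ 0.7  0.  -0. ] [-199.2 -113.9  269.1]
```

Run:
```python
from h import *
import pickle
c=pickle.load(open("f1.pkl","rb")); im=cv2.imread("pics/f1.png").astype(np.float32)
def samp(x,y,z):
    p=np.array([proj(c,C+a*U+b*V+[0,0,z]) for a,b in np.broadcast(x,y)],np.float32)
    return cv2.remap(im,p[:,:1].copy(),p[:,1:].copy(),cv2.INTER_LINEAR)[:,0].mean(1).astype(int)
for y in (-.008,-.056):
    print("x profile y",y); xs=np.arange(4,-165,-2)
    v=samp(xs/1000,y,.068); print(" ".join(f"{a}:{b}" for a,b in zip(xs,v)))
    print("gap 76",samp(np.arange(-70,-82,-.5)/1000,y,.068)); print("gap 114",samp(np.arange(-108,-120,-.5)/1000,y,.068))
for x in (-.010,-.067,-.084,-.146): print("y prof x",x,samp(x,np.arange(6,-6,-1)/1000,.068),"| -y end",samp(x,np.arange(-58,-70,-1)/1000,.068))
```

```text
x profile y -0.008
4:0 2:0 0:0 -2:0 -4:0 -6:191 -8:191 -10:192 -12:191 -14:192 -16:192 -18:193 -20:193 -22:193 -24:194 -26:194 -28:195 -30:195 -32:195 -34:196 -36:201 -38:126 -40:75 -42:78 -44:76 -46:198 -48:210 -50:211 -52:216 -54:218 -56:221 -58:209 -60:201 -62:201 -64:202 -66:202 -68:202 -70:203 -72:203 -74:203 -76:203 -78:203 -80:204 -82:204 -84:205 -86:205 -88:205 -90:205 -92:206 -94:206 -96:206 -98:206 -100:206 -102:207 -104:207 -106:206 -108:207 -110:207 -112:210 -114:162 -116:207 -118:206 -120:206 -122:206 -124:207 -126:207 -128:207 -130:207 -132:207 -134:207 -136:207 -138:207 -140:207 -142:208 -144:208 -146:208 -148:208 -150:213 -152:170 -154:182 -156:182 -158:182 -160:179 -162:176 -164:179
gap 76 [203 203 203 203 203 203 203 203 203 203 203 203 203 203 203 203 203 203
 203 203 204 204 204 205]
gap 114 [207 207 207 207 207 207 208 209 210 204 196 180 162 165 188 206 207 208
 207 206 206 206 206 206]
x profile y -0.056
4:0 2:0 0:0 -2:0 -4:195 -6:196 -8:196 -10:197 -12:197 -14:198 -16:198 -18:199 -20:200 -22:200 -24:201 -26:201 -28:202 -30:202 -32:203 -34:203 -36:208 -38:135 -
[... 520 characters left out ...]

gap 76 [210 211 211 211 210 210 210 211 211 211 211 211 211 211 211 211 211 211
 211 212 212 212 212 212]
gap 114 [214 215 215 215 215 214 214 215 217 215 208 198 183 168 192 216 220 217
 215 215 214 215 215 215]
y prof x -0.01 [210 211 216 225 144 145 178 191 191 191 191 191] | -y end [197 197 198 200 200 178 100  62  67 148 182 189]
y prof x -0.067 [212 210 207 209 210 207 201 200 200 201 201 201] | -y end [210 210 210 212 219 180 106  64  72  74  71  80]
y prof x -0.084 [214 213 212 212 212 209 205 203 203 204 204 204] | -y end [212 213 213 216 213 178 102  64  71  73  72  78]
y prof x -0.146 [204 205 211 215 204 193 207 208 207 207 207 207] | -y end [98 98 98 99 99 86 76 73 74 74 73 81]
```

The ray-cast checks agree. The top edges lie at −38, −76, −114 and −152 mm from the end wall, with only a hairline line at −114. All the ends that could be checked line up at −63.5 mm across the tray. Handing in.

```bash
python3 -c "
from h import *
print(robot.hand_in())"
```

```text
the job is handed in; nothing more can be done
None
```

The four blocks are packed in the tray from the steel-capped corner in the order slotted, stepped, bored, dowel; the final camera check showed no gap over about 0.5 mm, and I handed the job in at about 65 s (limit 109 s), though the slotted block took three extra reseats in the corner and hand-in returned no verdict.

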